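# Move the daily row of bottles to the new rack in the same order

## Task

Move the four small bottles from the old grey caddy into the new wooden rack, one to a compartment, and keep them in the same order from left to right, because that is the order in which they are taken through the day. Set each one down upright on the floor of its compartment, without dropping it.

Things in the scene. Friction and masses are not known exactly. Their poses are not given: they have to be found in the camera images.
- white_bottle_centre (a point): Loose thing to be moved: white bottle with a wide ribbed grey cap, 45 mm in diameter, 78 mm tall; the widest and shortest of the four; the body reaches 57 mm up, the cap is 43 mm in diameter. The point is its centre, 39.0 mm above its foot, z up. At the start it stands upright in its own insert of the caddy, foot 8 mm above the worktop; its yaw does not matter. 45 to 160 g.
- tall_jar_centre (a point): Loose thing to be moved: straight-sided jar with a wide dark-brown cap, 41 mm in diameter all the way up, 105 mm tall. The point is its centre, 52.5 mm above its foot, z up. At the start it stands upright in its own insert of the caddy, foot 8 mm above the worktop; its yaw does not matter. 45 to 160 g.
- dropper_bottle_centre (a point): Loose thing to be moved: brown bottle with a thin black dropper bulb on top, 102 mm tall; the straight body is 33 mm in diameter for its lower 60 mm, the top narrows to 13 mm. The point is its centre, 51.0 mm above its foot, z up. At the start it stands upright in its own insert of the caddy, foot 8 mm above the worktop; its yaw does not matter. 45 to 160 g.
- syrup_bottle_centre (a point): Loose thing to be moved: small dark bottle with a narrow screw cap, 80 mm tall; the body is 34 mm in diameter for its lower 50 mm, the shoulder above it narrows, the cap is 23 mm in diameter. The point is its centre, 40.0 mm above its foot, z up. At the start it stands upright in its own insert of the caddy, foot 8 mm above the worktop; its yaw does not matter. 45 to 160 g.
- white_insert: White plastic insert, 70 x 70 x 18 mm, fixed in the caddy, in which the white bottle stands at the start, in a round well 53 mm wide and 13 mm deep. Origin: middle of its underside, 3 mm above the worktop; x and y along those of the caddy. It stays in the caddy and so still shows where its bottle stood.
- tall_insert: White plastic insert, 70 x 70 x 18 mm, fixed in the caddy, in which the tall jar stands at the start, in a round well 49 mm wide and 13 mm deep. Origin: middle of its underside, 3 mm above the worktop; x and y along those of the caddy. It stays in the caddy and so still shows where its bottle stood.
- dropper_insert: White plastic insert, 70 x 70 x 18 mm, fixed in the caddy, in which the dropper bottle stands at the start, in a round well 41 mm wide and 13 mm deep. Origin: middle of its underside, 3 mm above the worktop; x and y along those of the caddy. It stays in the caddy and so still shows where its bottle stood.
- syrup_insert: White plastic insert, 70 x 70 x 18 mm, fixed in the caddy, in which the syrup bottle stands at the start, in a round well 42 mm wide and 13 mm deep. Origin: middle of its underside, 3 mm above the worktop; x and y along those of the caddy. It stays in the caddy and so still shows where its bottle stood.
- caddy: Old caddy: shallow grey plastic tray, 81 x 300 mm, 14 mm high, fixed, with four inserts in a row along its y axis at y = +108, +36, -36, -108 mm, whose tops are 21 mm above the worktop. Origin: middle of its underside, on the worktop; +y points to the left end of the row as the robot sees it, x away from the robot.
- rack: New rack: pale wooden tray, 82 x 296 mm, fixed, empty at the start, with four equal compartments in a row along its y axis, centred at y = +108, +36, -36, -108 mm (x = 0), each 64 x 64 mm inside and 14 mm deep; their floor is 10 mm above the worktop, the long sides and dividers are 24 mm high, the end boards 40 mm. Origin: middle of its underside, on the worktop; +y points to the left end as the robot sees it, x away from the robot.
There are look-alikes about, which are no part of the job. What is shaped like the part that bears tall_jar_centre but purple is not meant.

How it is judged:
By the outcome, as a careful person would: the job done as asked, in the order asked, and still so for the second after the job is handed in, with the robot touching nothing.
It also fails if it takes over 96 s, if anything falls off the work surface, if the arm or the gripper's body presses on something with over 40 N, if the wrist force passes 120 N, or if a joint passes its speed limit or range.

## Robot

A 7-joint arm with a two-finger parallel gripper is mounted at the origin on a cart in front of the work surface, level with it; the furniture and walls round the work are solid. World frame = base frame: x ahead of the robot, y to its left, z up, the work surface at z = 0. Lengths are in mm, angles in rad, forces in N, time in s.
With the tool pointing down it reaches from about 400 to 875 mm from the base axis. Payload 4.4 kg.
Tool frame: the origin (TCP) lies at the very end of the fingers, on their centre line; the grasp point (between the pads) lies 19 mm behind it; z points along the fingers, y is the direction in which the jaws open and shut (so a half turn about z gives the same grasp; the last joint's range is limited). The gripper opens to 85 mm and grips with 20 to 120 N. Pads are 22 mm wide; open, the fingers measure 114 mm over their backs; the gripper's body (76 mm by 85 mm) begins 54 mm behind the grasp point. The pads swing forward as they close: fully open they stand 13 mm farther back than shut.
Start: joints at [-1.327, 0.628, 0.038, 1.517, -0.027, 0.996, -0.02], TCP at [198.14, 619.078, 231.313] pointing down, gripper open.
Joint ranges: [-3.06, 3.06], [-0.37, 2.12], [-1.25, 1.32], [0.18, 2.47], [-1.1, 4.24], [0.23, 1.98], [-2.94, 2.94]. Speed limits (rad/s): [2.57, 2.57, 3.14, 3.14, 3.14, 3.14, 3.14].

## Interface

Orientations are given as [roll, pitch, yaw] about the fixed x, y, z axes, in that order (R = Rz(yaw) Ry(pitch) Rx(roll)).
In Python, from cell import ctrl gives the robot as it stands.
- The arm moves only by the shell command python3 -m crank 'ROWS' [OPENING]. ROWS is JSON, a list that holds one entry, the list of rows, each a list of 6 numbers: the shift along the tool's x, y, z in units of 30 mm (1.0 is 30 mm), then the turn, a rotation vector about the tool's x, y, z in units of 6 degrees (1.0 is 6 degrees). In form: [[[tx, ty, tz, rx, ry, rz], ...]]. A call has 1 to 12 rows; each row shifts and turns the pose as measured when the row begins, along the tool's axes as they then stand; what a row does not reach is not made up. A row lasts 1/12 s, in which the tool goes at most 41.7 mm and 7.16 degrees, less where a joint would pass 70% of its speed; a pose out of reach is approached as far as the arm can. A call is refused whole if a number of a shift passes 1 or a number of a turn 1, either way. A call with a gripper value outside its range is refused whole. OPENING is the gripper command: -1 is fully open, 1 is shut, values between are in proportion, set as the call begins (- or left out, the last holds). The fingers move at their own pace and stop on an object; the grip force is fixed at half the most. Time passes only in rows, so rows that do not move let the fingers close. It gives the time, the measured TCP pose, the force and the opening at its end, in the units of the state.
- ctrl.read_state(): the state, without advancing time (a new reading comes with each control period).
- ctrl.get_image(name): name is "scene" or "top"; returns a dict with "color" (384x512x3 uint8, red, green, blue), "depth" (384x512 float32, mm along the optical axis (not along the pixel's ray), 0 where there is no reading), "camera_matrix" (3x3 intrinsics, pixels), "R" (3x3) and "t" (3): a world point X has camera coordinates R X + t. Camera axes: x right, y down, z forward; pixel columns grow to the right and rows downward; lengths in mm; the calibration is good to about 2 mm. A picture is of the moment at which its call begins.
- ctrl.finish_job(): hands the job in, once; it reports no verdict.
Trained networks look in a picture, given as the dict that the camera call returned (one of the last four; its "shot" number tells which), for a name from the list of things; names that differ only in an ending like _2 or _b are one class to them, and where a whole thing is asked for, a point or a joint stands for the part that bears it (a point fixed in the world has none). Each returns a list of dicts, best first, with "conf" (0 to 1); they miss things now and then, are a little off and sometimes report something else, mostly with a low value. They report only what shows in the picture. A call takes as long as a camera call. They do not tell look-alikes from the thing itself.
- ctrl.search_frame(query, picture): "extent" ([centre column, centre row, width, height] in pixels, round what is visible of it).
The state is a dict: "clock": time; "qpos": joint angles; "qd": joint speeds; "tau": joint torques, N m; "eef_pos": TCP position; "tool_rot": TCP orientation; "force": force on the tool from outside, world axes, zero at the start; "torque": the same for the moment, N m; "width": finger opening in mm.
Only numpy, scipy, OpenCV 4.12 (cv2) and the standard library are available. Lean on these libraries where they do the work, as an engineer would, in place of code of your own. Each camera call takes 0.05 s, during which the arm holds its last target. There are 200 camera calls.

## Working session

There is one attempt and no reset: what is moved stays moved. The work goes in short steps, Python scripts to look and compute and a shell command to move; the robot and the scene stay as the last step left them, time stands still between calls to the robot, and variables do not carry over. Pictures are saved under pics/ and viewed, about 12 in all and at most 16, crops included, and the job is handed in when it is done.

```bash
ls; mkdir -p pics; python3 - <<'E'
from cell import ctrl
import cv2,numpy as np
s=ctrl.read_state();print({k:np.round(v,3).tolist() for k,v in s.items()})
ims=[]
for n in("scene","top"):
    p=ctrl.get_image(n);ims.append(p['color'][:,:,::-1]);print(n,p['R'].round(3).tolist(),p['t'].round(1),p['camera_matrix'].tolist())
    np.savez(f'{n}0.npz',**{k:p[k] for k in('color','depth','camera_matrix','R','t')})
    for q in("white_bottle_centre","tall_jar_centre","dropper_bottle_centre","syrup_bottle_centre","caddy","rack"):
        print(q,[(np.round(d['extent'],0).tolist(),round(d['conf'],2)) for d in ctrl.search_frame(q,p)[:4]])
    cv2.imwrite(f'pics/{n}0.png',cv2.resize(ims[-1],(768,576)))
E
```

```text
pics
{'clock': 0.0, 'qpos': [-1.327, 0.629, 0.038, 1.518, -0.027, 0.996, -0.02], 'qd': [-0.001, 0.001, -0.002, 0.0, 0.001, -0.0, -0.0], 'tau': [-0.0, -56.339, 1.226, -19.345, 0.011, 0.01, -0.0], 'eef_pos': [197.944, 618.466, 230.363], 'tool_rot': [-3.14, 0.0, 2.832], 'force': [-0.393, 0.634, -0.209], 'torque': [-0.003, 0.008, 0.015], 'width': 85.296}
scene [[0.762, -0.648, -0.002], [-0.464, -0.543, -0.7], [0.452, 0.534, -0.714]] [-509.   309.   654.3] [[461.4847391838618, 0.0, 263.0728598637244], [0.0, 461.4847391838618, 178.53930314442053], [0.0, 0.0, 1.0]]
white_bottle_centre []
tall_jar_centre [([324.0, 158.0, 21.0, 53.0], 0.95), ([305.0, 207.0, 25.0, 54.0], 0.59)]
dropper_bottle_centre [([260.0, 164.0, 17.0, 45.0], 0.86)]
syrup_bottle_centre [([281.0, 187.0, 18.0, 38.0], 0.59)]
caddy [([275.0, 199.0, 120.0, 109.0], 0.73)]
rack [([196.0, 244.0, 136.0, 128.0], 0.68), ([238.0, 158.0, 35.0, 23.0], 0.55), ([304.0, 230.0, 58.0, 36.0], 0.17)]
top [[0.012, -1.0, 0.006], [-0.985, -0.013, -0.172], [0.172, -0.004, -0.985]] [-57.8 627.8 803.6] [[376.0568346368981, 0.0, 259.59748429349], [0.0, 376.0568346368981, 189.85764862639815], [0.0, 0.0, 1.0]]
white_bottle_centre [([208.0, 174.0, 24.0, 25.0], 0.97)]
tall_jar_centre [([273.0, 135.0, 17.0, 32.0], 0.95), ([302.0, 183.0, 21.0, 25.0], 0.74)]
dropper_bottle_centre [([241.0, 182.0, 15.0, 17.0], 0.61)]
syrup_bottle_centre [([271.0, 183.0, 17.0, 17.0], 0.63)]
caddy [([254.0, 184.0, 135.0, 47.0], 0.87), ([267.0, 187.0, 28.0, 35.0], 0.17)]
rack [([257.0, 264.0, 130.0, 44.0], 0.93)]
```

View pics/scene0.png

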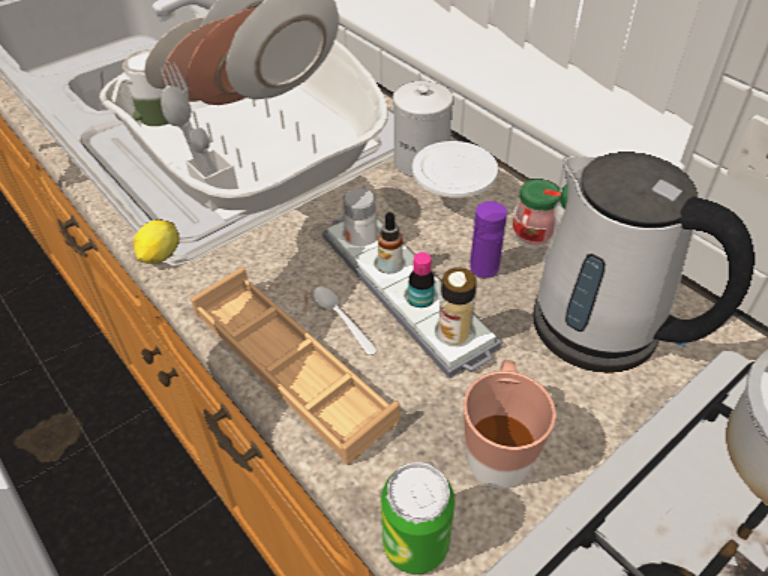

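View pics/top0.png

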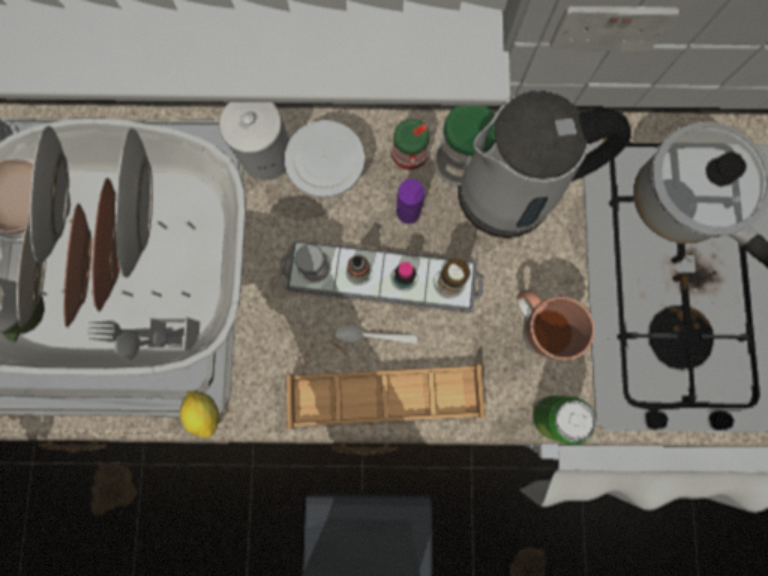

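The order from left to right is white (top view, full-size px 208,174), dropper (241,182), syrup (271,183) and tall jar (302,183). The purple cylinder at (273,135) stands outside the caddy and is purple, so it's the look-alike. The brown-capped jar in the caddy is the one meant. Next I'll measure from depth.

```bash
cat > h.py <<'E'
import numpy as np,cv2
def cloud(p):
    d=p['depth'];K=p['camera_matrix'];v,u=np.mgrid[:d.shape[0],:d.shape[1]]
    c=np.stack([(u-K[0,2])/K[0,0]*d,(v-K[1,2])/K[1,1]*d,d],-1)
    X=(c-p['t'])@p['R']; X[d==0]=np.nan; return X
def pix(p,X):
    c=np.atleast_2d(X)@p['R'].T+p['t'];c=c@p['camera_matrix'].T;return c[:,:2]/c[:,2:]
E
python3 - <<'E'
from h import *
T=dict(np.load('top0.npz'));S=dict(np.load('scene0.npz'))
X=cloud(T);Y=cloud(S)
print('table z',np.nanmedian(X[215:225,290:310,2]),np.nanmedian(X[235:238,200:300,2]))
for n,(c,r),h in(('white',(208,174),86),('drop',(241,182),110),('syr',(271,183),88),('jar',(302,183),113)):
    w=X[r-16:r+17,c-16:c+17].reshape(-1,3)
    c0=np.nanmedian(X[r-2:r+3,c-2:c+3].reshape(-1,3),0)
    for nm,W in(('top',w),('scene',Y.reshape(-1,3))):
        m=(W[:,2]>h-14)&(W[:,2]<h+6)&(np.hypot(*(W[:,:2]-c0[:2]).T)<35)
        q=W[m];t=q[q[:,2]>np.percentile(q[:,2],50)] if len(q) else q
        b=W[(W[:,2]>30)&(W[:,2]<h-30)&(np.hypot(*(W[:,:2]-c0[:2]).T)<40)]
        print(n,nm,len(q),q.mean(0).round(1),((q.max(0)+q.min(0))/2).round(1),'maxz',q[:,2].max().round(1))
        if nm=='scene' and len(b)>20:
            # circle fit on body
            A=np.c_[2*b[:,:2],np.ones(len(b))];s=np.linalg.lstsq(A,(b[:,:2]**2).sum(1),rcond=None)[0]
            print('   circ',s[:2].round(1),'r',np.sqrt(s[2]+s[0]**2+s[1]**2).round(1),len(b))
for n,(x0,x1),z in(('rack',(180,335),(16,45)),('caddy',(183,330),(9,28))):
    for nm,W in(('top',X),('scene',Y)):
        W=W.reshape(-1,3)
        lo,hi=((330,470) if n=='rack' else (490,640))
        m=(W[:,2]>z[0])&(W[:,2]<z[1])&(W[:,0]>lo)&(W[:,0]<hi)&(abs(W[:,1]+50)<190)
        q=W[m][:,:2].astype(np.float32);print(n,nm,len(q),np.nanmin(q,0),np.nanmax(q,0),cv2.minAreaRect(q))
E
python3 - <<'E'
import cv2,numpy as np
t=np.load('top0.npz')['color'][:,:,::-1];cv2.imwrite('pics/top_crop.png',cv2.resize(t[115:300,180:340],None,fx=5,fy=3.2*1,interpolation=2) if 0 else cv2.resize(t[120:290,180:345],None,fx=3.5,fy=3.5,interpolation=2))
E
```

```text
table z -0.08185268174988013 0.1943346391955244
white top 304 [661.6  69.3  85.3] [662.1  69.2  81.5] maxz 90.5
white scene 314 [660.4  63.6  82.6] [663.3  66.9  79.9] maxz 87.8
   circ [663.5  68.1] r 22.0 230
drop top 30 [656.8  -1.1 105.6] [657.5  -1.4 105.5] maxz 110.1
drop scene 44 [656.3  -5.  102.4] [657.4  -3.6 103.9] maxz 111.2
   circ [656.4  -4.8] r 13.4 340
syr top 90 [647.7 -72.4  86.4] [648.4 -72.6  82.8] maxz 90.1
syr scene 132 [647.  -77.1  84.1] [648.4 -75.6  81.5] maxz 89.0
   circ [648.3 -75.7] r 14.6 207
jar top 288 [ 639.  -143.3  112.2] [ 639.4 -143.9  107.9] maxz 116.1
jar scene 411 [ 637.6 -149.1  110.3] [ 639.9 -146.2  107. ] maxz 114.8
   circ [ 640.4 -145.9] r 19.6 447
rack top 743 [ 414.4252  -192.81023] [469.8653  102.31914] ((443.1759033203125, -45.43711853027344), (54.78624725341797, 295.043212890625), 0.5501631498336792)
rack scene 1462 [ 413.88058 -196.86542] [469.9378  101.79987] ((442.41192626953125, -47.48809814453125), (55.704044342041016, 298.7153625488281), 0.2762899696826935)
caddy top 1899 [ 490.063   -197.35846] [639.9649   116.015686] ((565.0289306640625, -40.683563232421875), (149.9013671875, 313.3749084472656), 0.010244229808449745)
caddy scene 2816 [ 490.0105  -199.58667] [639.97003 114.02068] ((564.9935302734375, -42.74708557128906), (313.60601806640625, 149.95872497558594), 89.96997833251953)
```

View pics/top_crop.png

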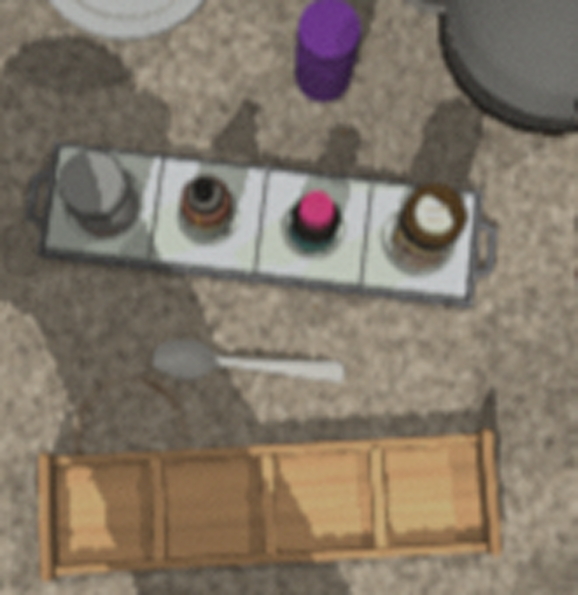

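```bash
cat > rackfit.py <<'E'
from h import *
from scipy.optimize import least_squares
T=dict(np.load('top0.npz'));S=dict(np.load('scene0.npz'))
for nm,P in(('top',T),('scene',S)):
    W=cloud(P).reshape(-1,3)
    for n,zz,xr in(('rack',(17,45),(380,530)),('caddy',(9,28),(575,720))):
        m=(W[:,2]>zz[0])&(W[:,2]<zz[1])&(W[:,0]>xr[0])&(W[:,0]<xr[1])&(W[:,1]>-215)&(W[:,1]<130)
        q=W[m][:,:2].astype(np.float32);print(n,nm,len(q),cv2.minAreaRect(q))
E
python3 rackfit.py
python3 - <<'E'
from h import *
T=dict(np.load('top0.npz'))
im=T['color'][:,:,::-1].copy();im=cv2.resize(im[110:300,170:350],None,fx=4,fy=4,interpolation=2)
def dr(pts,col):
    q=(pix(T,pts)-[170,110]+.5)*4;cv2.polylines(im,[np.int32(q*8)],True,col,1,cv2.LINE_AA,3)
def box(c,yaw,x0,x1,y0,y1,z,col):
    R=np.array([[np.cos(yaw),-np.sin(yaw)],[np.sin(yaw),np.cos(yaw)]])
    p=np.array([[x0,y0],[x1,y0],[x1,y1],[x0,y1]])@R.T+c;dr(np.c_[p,np.full(4,z)],col)
for y in(108,36,-36,-108):
    box((452,-46.5),.045,-32,32,y-32,y+32,24,(255,0,0))
    box((652,-39),-.107,-35,35,y-35,y+35,21,(0,0,255))
for x,y,r,z in((663,68,21.5,86),(656.7,-3,6.5,110),(648.3,-74.5,11.5,88),(640,-145,20.5,113)):
    a=np.linspace(0,6.28,30);dr(np.c_[x+r*np.cos(a),y+r*np.sin(a),0*a+z],(0,255,0))
cv2.imwrite('pics/ov.png',im)
E
```

```text
rack top 1326 ((463.82269287109375, -44.46629333496094), (80.37806701660156, 295.4810791015625), 3.721344470977783)
caddy top 2795 ((652.5459594726562, -36.57414245605469), (323.43170166015625, 81.58950805664062), 84.00222778320312)
rack scene 2471 ((463.6405029296875, -45.804046630859375), (81.84333801269531, 299.1541442871094), 3.601801633834839)
caddy scene 2972 ((650.1798095703125, -38.45271301269531), (324.0230407714844, 80.65751647949219), 84.86000061035156)
```

View pics/ov.png

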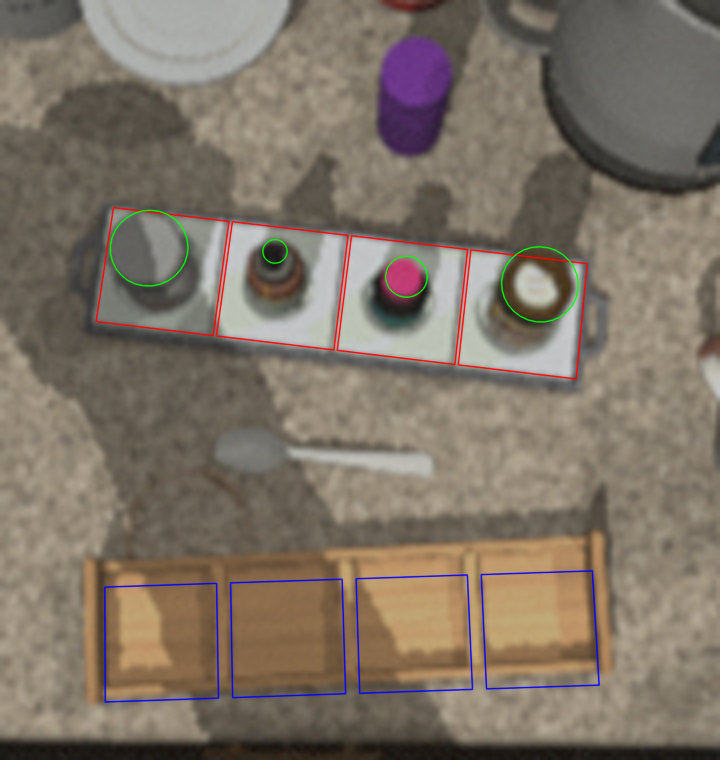

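```bash
python3 - <<'E'
from h import *
for n in('top0','scene0'):
    W=cloud(dict(np.load(n+'.npz'))).reshape(-1,3);W=W[np.isfinite(W[:,0])]
    r=np.hypot(W[:,0],W[:,1]);a=np.degrees(np.arctan2(W[:,1],W[:,0]))
    for lo in range(-20,80,10):
        row=[]
        for rr in range(450,900,50):
            m=(a>=lo)&(a<lo+10)&(r>=rr)&(r<rr+50);row.append(int(W[m,2].max()) if m.sum()>3 else -1)
        print(n,lo,row)
E
```

```text
top0 -20 [28, 41, 4, 116, 115, 13, 234, 238, 236]
top0 -10 [29, 26, 14, 89, 110, 106, 108, 141, 165]
top0 0 [28, 9, 9, 87, 108, 23, 70, 126, 165]
top0 10 [44, 40, 85, 90, 93, 296, 297, 279, 163]
top0 20 [58, 58, 213, 229, 277, 297, 296, 275, 262]
top0 30 [53, 51, 122, 225, 237, 236, 248, 198, 108]
top0 40 [-876, 4, 12, 126, 124, 107, 123, -1, -1]
top0 50 [-870, -871, -104, 3, 12, 9, -1, -1, -1]
top0 60 [-869, -868, -868, -866, -864, -869, -868, -869, -879]
top0 70 [-867, -868, -871, -868, -865, -867, -866, -864, -866]
scene0 -20 [26, 38, 4, 113, 114, 13, 233, 236, 236]
scene0 -10 [28, 25, 11, 88, 111, 105, 106, 137, 163]
scene0 0 [26, 22, 9, 86, 104, 20, 67, 125, 163]
scene0 10 [41, 38, 84, 89, 90, 283, 279, 262, 162]
scene0 20 [54, 54, 210, 224, 280, 289, 251, 239, 103]
scene0 30 [48, 11, 120, 224, 234, 237, 242, 39, 32]
scene0 40 [-871, 0, 9, 123, 121, 120, 124, 123, 171]
scene0 50 [-873, -871, -107, 0, 9, 11, 11, 9, 9]
scene0 60 [-873, -873, -871, -870, -870, -866, -2, 0, 10]
scene0 70 [-871, -872, -871, -871, -871, -868, -865, -871, -872]
```

```bash
python3 -m crank '[[[-0.8,-0.9,-0.1,0,0,0.4],[-0.8,-0.9,-0.1,0,0,0.4],[-0.8,-0.9,-0.1,0,0,0.45],[-0.8,-0.9,-0.1,0,0,0.45],[-0.8,-0.9,-0.1,0,0,0.5],[-0.8,-0.9,0,0,0,0.5]]]' -1; cat > st.py <<'E'
from cell import ctrl;import numpy as np,sys
s=ctrl.read_state();p=s['eef_pos']
print('t',round(s['clock'],2),'p',np.round(p,1),'rpy',np.round(s['tool_rot'],3),'r',round(np.hypot(p[0],p[1]),1),'ang',round(np.degrees(np.arctan2(p[1],p[0])),1),'F',np.round(s['force'],1),'w',round(s['width'],1),'q',np.round(s['qpos'],2))
R=__import__('scipy.spatial.transform',fromlist=['Rotation']).Rotation.from_euler('xyz',s['tool_rot']).as_matrix()
if len(sys.argv)>3:
    g=np.array(list(map(float,sys.argv[1:4])));yaw=float(sys.argv[4]) if len(sys.argv)>4 else np.pi/2
    from scipy.spatial.transform import Rotation as Q
    rv=Q.from_matrix(R.T@Q.from_euler('xyz',[np.pi,0,yaw]).as_matrix()).as_rotvec()
    print('units shift',np.round(R.T@(g-p)/30,2),'turn',np.round(np.degrees(rv)/6,2))
E
python3 st.py 663 68 140
```

```text
clock: 1.2
eef_pos: [260.9, 414.5, 244.2]
tool_rot: [3.135, -0.006, 2.55]
force: [0.5, 0.3, -0.1]
width: 85.3
t 1.2 p [260.9 414.5 244.2] rpy [ 3.135 -0.006  2.55 ] r 489.8 ang 57.8 F [ 0.5  0.3 -0.1] w 85.3 q [-1.15  0.38  0.12  1.94 -0.07  0.81 -0.01]
units shift [-17.59  -2.13   3.35] turn [ 0.03 -0.09  9.35]
```

```bash
python3 -m crank '[[[-1,0,0,0,0,0.6],[-1,0,0,0,0,0.6],[-1,0,0,0,0,0.6],[-1,0,0,0,0,0.6],[-1,0,0,0,0,0.6],[-1,0,0,0,0,0.6],[-1,0,0,0,0,0.6],[-1,0,0,0,0,0.6],[-1,0,0,0,0,0.6],[-1,0,0,0,0,0.6],[-1,0,0,0,0,0.6],[-1,0,0,0,0,0.6]]]'; python3 st.py 663 68 140
```

```text
clock: 2.2
eef_pos: [472.6, 112.6, 245.0]
tool_rot: [3.134, -0.012, 1.762]
force: [-0.4, -0.7, 0.6]
width: 85.4
t 2.2 p [472.6 112.6 245. ] rpy [ 3.134 -0.012  1.762] r 485.8 ang 13.4 F [-0.4 -0.7  0.6] w 85.4 q [-0.56  0.39  0.38  1.96 -0.22  0.82  0.13]
units shift [-2.71  5.92  3.51] turn [ 0.06 -0.13  1.83]
```

```bash
python3 -m crank '[[[-0.8,0.3,0.1,0,0,0.6],[-0.7,0.6,0.1,0,0,0.6],[-0.4,0.8,0.1,0,0,0.6],[0,1,0.3,0,-0.1,0],[0,1,0.3,0,0,0],[0,1,0.5,0,0,0],[0,1,0.5,0,0,0]]]'; python3 st.py 663 68 140
```

```text
clock: 2.78
eef_pos: [656.6, 46.2, 192.0]
tool_rot: [3.131, -0.003, 1.547]
force: [-0.2, 0.7, 0.4]
width: 85.5
t 2.78 p [656.6  46.2 192. ] rpy [ 3.131e+00 -3.000e-03  1.547e+00] r 658.2 ang 4.0 F [-0.2  0.7  0.4] w 85.5 q [-0.34  0.71  0.4   1.55 -0.32  0.94  0.14]
units shift [0.73 0.18 1.74] turn [ 0.1  -0.03 -0.22]
```

```bash
python3 -m crank '[[[0.7,0.2,0.5,0,0,-0.2],[0,0,0.6,0,0,0],[0,0,0,0,0,0]]]'; python3 st.py 663 68 28; python3 - <<'E'
from h import *
from cell import ctrl
p=ctrl.get_image('scene');c=p['color'][:,:,::-1];cv2.imwrite('pics/w1.png',cv2.resize(c[60:270,170:390],None,fx=2.6,fy=2.6))
E
```

```text
clock: 3.03
eef_pos: [669.9, 65.5, 154.3]
tool_rot: [3.128, -0.0, 1.567]
force: [-1.0, -0.4, 0.4]
width: 85.1
t 3.03 p [669.9  65.5 154.3] rpy [ 3.128 -0.     1.567] r 673.1 ang 5.6 F [-1.  -0.4  0.4] w 85.1 q [-0.35  0.77  0.38  1.54 -0.34  0.88  0.14]
units shift [ 0.08 -0.29  4.21] turn [ 0.13 -0.   -0.04]
```

View pics/w1.png

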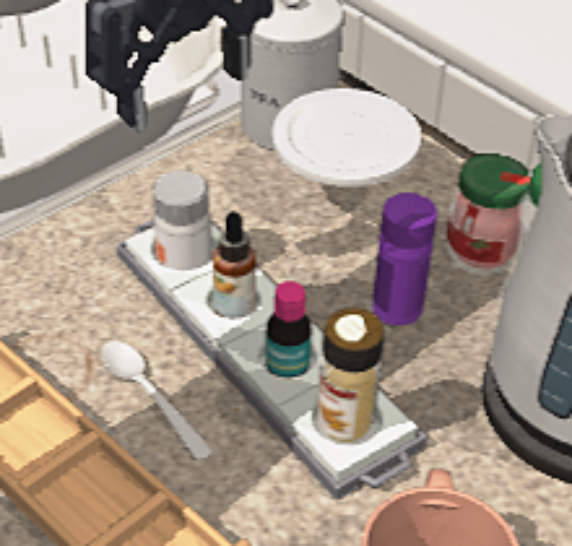

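The gripper is over the white bottle, with the fingertips at crop (130,115) and (235,70) and the cap between and below them at (181,190). Going down.

```bash
python3 -m crank '[[[0.1,-0.3,0.6,0.1,0,0],[0,0,0.8,0,0,0],[0,0,0.8,0,0,0],[0,0,0.8,0,0,0],[0,0,0.6,0,0,0],[0,0,0.3,0,0,0],[0,0,0,0,0,0]]]'; python3 st.py 663 68 28
```

```text
clock: 3.67
eef_pos: [667.6, 70.2, 46.6]
tool_rot: [3.122, -0.005, 1.567]
force: [-1.3, 0.4, -0.8]
width: 85.1
t 3.67 p [667.6  70.2  46.6] rpy [ 3.122 -0.005  1.567] r 671.3 ang 6.0 F [-1.3  0.4 -0.8] w 85.1 q [-0.32  0.9   0.31  1.61 -0.4   0.68  0.19]
units shift [-0.08 -0.16  0.62] turn [ 0.19 -0.04 -0.03]
```

```bash
python3 -m crank '[[[-0.1,-0.2,0.4,0.3,0,0],[0,0,0.2,0,0,0],[0,0,0,0,0,0]]]'; python3 st.py 663 68 28
```

```text
clock: 3.92
eef_pos: [663.4, 66.9, 31.2]
tool_rot: [-3.132, -0.005, 1.567]
force: [0.5, -0.1, -0.0]
width: 85.6
t 3.92 p [663.4  66.9  31.2] rpy [-3.132 -0.005  1.567] r 666.8 ang 5.8 F [ 0.5 -0.1 -0. ] w 85.6 q [-0.31  0.92  0.31  1.6  -0.4   0.69  0.19]
units shift [ 0.04 -0.01  0.11] turn [-0.09 -0.05 -0.03]
```

```bash
python3 -m crank '[[[0,0,0.1,0,0,0],[0,0,0,0,0,0],[0,0,0,0,0,0],[0,0,0,0,0,0],[0,0,0,0,0,0],[0,0,0,0,0,0],[0,0,0,0,0,0],[0,0,0,0,0,0]]]' 1; python3 st.py 457 63 100
```

```text
clock: 4.58
eef_pos: [665.5, 66.8, 31.1]
tool_rot: [-3.137, -0.006, 1.567]
force: [-0.2, -0.4, -1.1]
width: 43.8
t 4.58 p [665.5  66.8  31.1] rpy [-3.137 -0.006  1.567] r 668.8 ang 5.7 F [-0.2 -0.4 -1.1] w 43.8 q [-0.31  0.92  0.31  1.6  -0.4   0.69  0.19]
units shift [-0.14 -6.96 -2.26] turn [-0.05 -0.05 -0.03]
```

```bash
python3 -m crank '[[[0,0,-0.4,0,0,0],[0,0,-0.8,0,0,0],[0,0,-0.8,0,0,0],[0,-0.5,-0.3,0,0,0],[0,-0.9,0,0,0,0],[0,-0.9,0,0,0,0],[0,-0.9,0,0,0,0],[0,-0.9,0,0,0,0],[0,-0.9,0,0,0,0],[0,-0.9,0,0,0,0],[0,-0.5,0,0,0,0],[0,0,0,0,0,0]]]'; python3 st.py 457 63 33
```

```text
clock: 5.58
eef_pos: [468.4, 66.5, 111.9]
tool_rot: [3.137, -0.007, 1.567]
force: [-0.0, 0.3, -0.8]
width: 43.9
t 5.58 p [468.4  66.5 111.9] rpy [ 3.137 -0.007  1.567] r 473.1 ang 8.1 F [-0.   0.3 -0.8] w 43.9 q [-0.41  0.6   0.31  2.12 -0.4   0.47  0.21]
units shift [-0.14 -0.39  2.63] turn [ 0.05 -0.07 -0.04]
```

```bash
python3 -m crank '[[[-0.1,-0.4,0.4,0,0,0],[0,0,0.7,0,0,0],[0,0,0.7,0,0,0],[0,0,0.4,0,0,0],[0,0,0,0,0,0]]]'; python3 st.py 457 63 33; python3 - <<'E'
from h import *
from cell import ctrl
p=ctrl.get_image('scene');c=p['color'][:,:,::-1];cv2.imwrite('pics/w2.png',cv2.resize(c[90:290,100:330],None,fx=2.6,fy=2.6))
E
```

```text
clock: 6.0
eef_pos: [465.6, 65.1, 48.7]
tool_rot: [3.12, -0.011, 1.567]
force: [-0.3, -0.3, -0.8]
width: 43.6
t 6.0 p [465.6  65.1  48.7] rpy [ 3.12  -0.011  1.567] r 470.1 ang 8.0 F [-0.3 -0.3 -0.8] w 43.6 q [-0.32  0.7   0.19  2.18 -0.49  0.28  0.29]
units shift [-0.08 -0.3   0.51] turn [ 0.2  -0.1  -0.04]
```

View pics/w2.png

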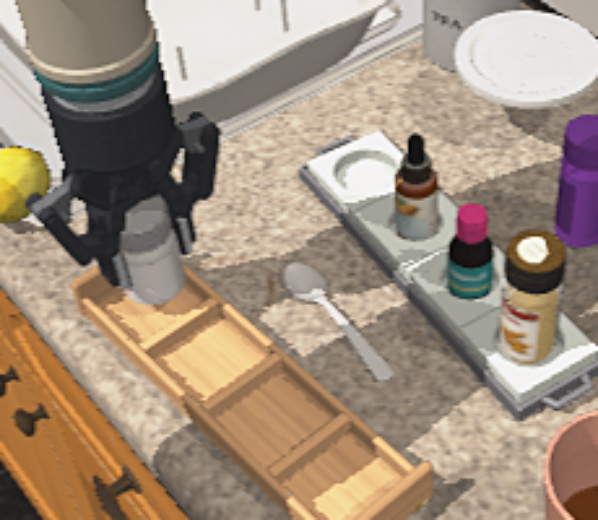

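```bash
python3 -m crank '[[[-0.1,-0.2,0.2,0.2,0,0],[0,0,0.1,0,0,0],[0,0,0,0,0,0]]]'; python3 st.py 460 63 33
```

```text
clock: 6.3
eef_pos: [463.0, 61.9, 41.5]
tool_rot: [3.137, -0.011, 1.567]
force: [-0.5, 0.2, -0.7]
width: 43.9
t 6.3 p [463.   61.9  41.5] rpy [ 3.137 -0.011  1.567] r 467.2 ang 7.6 F [-0.5  0.2 -0.7] w 43.9 q [-0.31  0.72  0.18  2.17 -0.49  0.28  0.3 ]
units shift [ 0.03 -0.1   0.28] turn [ 0.04 -0.11 -0.04]
```

```bash
python3 -m crank '[[[0,-0.05,0.1,0.05,-0.05,0],[0,0,0.08,0.05,-0.05,0],[0,0,0.08,0.05,0,0],[0,0,0,0,0,0]]]'; python3 st.py 460 63 33
```

```text
clock: 6.63
eef_pos: [462.9, 62.1, 34.4]
tool_rot: [-3.132, 0.0, 1.567]
force: [0.2, 0.3, -0.6]
width: 43.9
t 6.63 p [462.9  62.1  34.4] rpy [-3.132  0.     1.567] r 467.1 ang 7.6 F [ 0.2  0.3 -0.6] w 43.9 q [-0.33  0.74  0.2   2.16 -0.48  0.29  0.28]
units shift [ 0.03 -0.1   0.05] turn [-0.09  0.   -0.04]
```

```bash
for i in 1; do python3 -m crank '[[[0,-0.06,0.05,0,0,0],[0,0,0.04,-0.05,0,0],[0,0,0,0,0,0]]]'; done; python3 st.py 460 63 33
```

```text
clock: 6.88
eef_pos: [461.1, 62.3, 32.0]
tool_rot: [-3.138, 0.0, 1.567]
force: [0.3, 0.5, 0.4]
width: 43.6
t 6.88 p [461.1  62.3  32. ] rpy [-3.138  0.     1.567] r 465.3 ang 7.7 F [0.3 0.5 0.4] w 43.6 q [-0.32  0.74  0.19  2.17 -0.5   0.27  0.3 ]
units shift [ 0.02 -0.04 -0.03] turn [-0.03  0.   -0.03]
```

```bash
python3 -m crank '[[[0,0,0.05,0,0,0],[0,0,0,0,0,0]]]'; python3 st.py
```

```text
clock: 7.05
eef_pos: [461.1, 62.3, 32.4]
tool_rot: [-3.14, -0.001, 1.567]
force: [0.3, 0.0, -1.2]
width: 43.7
t 7.05 p [461.1  62.3  32.4] rpy [-3.140e+00 -1.000e-03  1.567e+00] r 465.3 ang 7.7 F [ 0.3  0.  -1.2] w 43.7 q [-0.32  0.74  0.19  2.17 -0.5   0.27  0.3 ]
```

```bash
python3 -m crank '[[[0,0,0.1,0,0,0],[0,0,0,0,0,0]]]'; python3 st.py;python3 -m crank '[[[0,0,0.1,0,0,0],[0,0,0,0,0,0]]]'; python3 st.py
```

```text
clock: 7.22
eef_pos: [461.6, 62.2, 32.7]
tool_rot: [3.14, -0.003, 1.566]
force: [0.3, -0.6, -0.1]
width: 44.2
t 7.22 p [461.6  62.2  32.7] rpy [ 3.140e+00 -3.000e-03  1.566e+00] r 465.8 ang 7.7 F [ 0.3 -0.6 -0.1] w 44.2 q [-0.32  0.74  0.19  2.17 -0.51  0.27  0.31]
clock: 7.38
eef_pos: [462.2, 62.1, 32.5]
tool_rot: [3.137, -0.005, 1.565]
force: [-0.3, 0.7, -0.7]
width: 43.9
t 7.38 p [462.2  62.1  32.5] rpy [ 3.137 -0.005  1.565] r 466.4 ang 7.7 F [-0.3  0.7 -0.7] w 43.9 q [-0.31  0.74  0.18  2.17 -0.51  0.26  0.32]
```

```bash
python3 -m crank '[[[0,0.1,0.1,0,0,0],[0,0,0.1,0,0,0]]]'; python3 st.py;python3 - <<'E'
from h import *
from cell import ctrl
p=ctrl.get_image('scene');c=p['color'][:,:,::-1];cv2.imwrite('pics/w3.png',cv2.resize(c[150:250,110:210],None,fx=6,fy=6,interpolation=2))
E
```

```text
clock: 7.55
eef_pos: [463.0, 62.3, 31.6]
tool_rot: [3.139, -0.01, 1.564]
force: [-5.0, -1.9, 58.3]
width: 43.9
t 7.55 p [463.   62.3  31.6] rpy [ 3.139 -0.01   1.564] r 467.1 ang 7.7 F [-5.  -1.9 58.3] w 43.9 q [-0.31  0.74  0.18  2.17 -0.52  0.27  0.32]
```

View pics/w3.png

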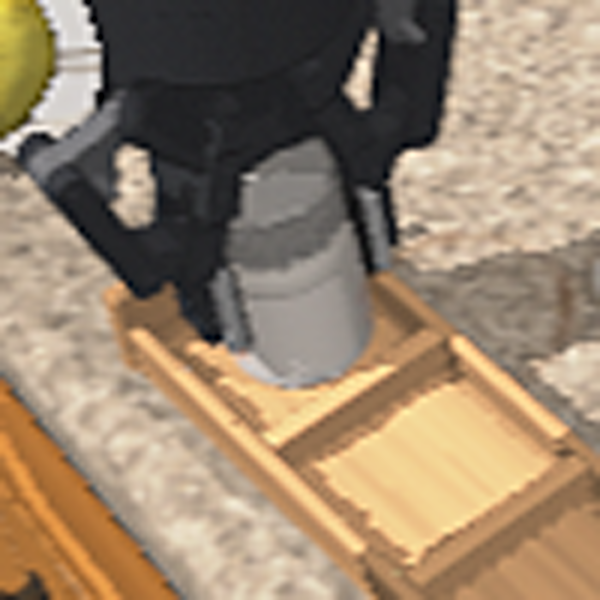

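It's in contact: 58 N appears because there was no idle row to relax it. I'll relax, then release.

```bash
python3 -m crank '[[[0,0,0,0,0,0],[0,0,0,0,0,0]]]'; python3 st.py; python3 -m crank '[[[0,0,0,0,0,0],[0,0,0,0,0,0],[0,0,0,0,0,0],[0,0,0,0,0,0],[0,0,-0.2,0,0,0],[0,0,-0.6,0,0,0],[0,0,-0.8,0,0,0],[0,0,-0.8,0,0,0],[0,0,-0.8,0,0,0],[0,0,-0.5,0,0,0]]]' -1; python3 st.py 656.7 -3.5 125
```

```text
clock: 7.77
eef_pos: [463.5, 62.2, 33.6]
tool_rot: [3.136, -0.011, 1.563]
force: [-0.3, 0.4, -0.5]
width: 44.0
t 7.77 p [463.5  62.2  33.6] rpy [ 3.136 -0.011  1.563] r 467.7 ang 7.6 F [-0.3  0.4 -0.5] w 44.0 q [-0.31  0.74  0.18  2.17 -0.52  0.27  0.32]
clock: 8.6
eef_pos: [459.0, 60.3, 143.9]
tool_rot: [-3.133, -0.009, 1.562]
force: [0.1, -0.9, 0.5]
width: 85.3
t 8.6 p [459.   60.3 143.9] rpy [-3.133 -0.009  1.562] r 462.9 ang 7.5 F [ 0.1 -0.9  0.5] w 85.3 q [-0.45  0.54  0.39  2.11 -0.39  0.56  0.22]
units shift [-2.08  6.61  0.55] turn [-0.08 -0.08 -0.08]
```

```bash
python3 -m crank '[[[-0.3,0.8,0,0,0,0],[-0.3,0.8,0,0,0,0],[-0.3,0.9,0,0,0,0],[-0.3,0.9,0,0,0,0],[-0.3,0.9,0,0,0,0],[-0.3,0.9,0,0,0,0],[-0.3,0.9,0,0,0,0],[0,0.5,0,-0.1,0,0],[0,0,0,0,0,0]]]'; python3 st.py 656.7 -3.5 41
```

```text
clock: 9.35
eef_pos: [662.6, -4.7, 147.4]
tool_rot: [3.138, -0.009, 1.568]
force: [0.7, 0.6, 0.1]
width: 85.6
t 9.35 p [662.6  -4.7 147.4] rpy [ 3.138 -0.009  1.568] r 662.6 ang -0.4 F [0.7 0.6 0.1] w 85.6 q [-0.25  0.77  0.39  1.57 -0.37  0.87  0.28]
units shift [ 0.01 -0.21  3.55] turn [ 0.03 -0.09 -0.03]
```

```bash
python3 -m crank '[[[0,-0.2,0.5,0.05,0,0],[0,0,0.8,0.05,-0.05,0],[0,0,0.8,0.05,0,0],[0,0,0.7,0.05,0,0],[0,0,0.3,0.05,0,0],[0,0,0,0,0,0]]]'; python3 st.py 656.7 -3.5 41
```

```text
clock: 9.85
eef_pos: [652.6, -3.9, 52.6]
tool_rot: [-3.114, -0.003, 1.568]
force: [-1.2, -0.1, 0.2]
width: 85.6
t 9.85 p [652.6  -3.9  52.6] rpy [-3.114e+00 -3.000e-03  1.568e+00] r 652.6 ang -0.3 F [-1.2 -0.1  0.2] w 85.6 q [-0.23  0.89  0.35  1.62 -0.41  0.74  0.31]
units shift [0.01 0.15 0.38] turn [-0.26 -0.03 -0.03]
```

```bash
python3 -m crank '[[[0,0.15,0.2,-0.3,0,0],[0,0,0.12,0,0,0],[0,0,0,0,0,0]]]'; python3 st.py 656.7 -3.5 41
```

```text
clock: 10.1
eef_pos: [656.1, -3.4, 44.1]
tool_rot: [3.138, -0.003, 1.569]
force: [0.3, -0.4, 0.4]
width: 85.5
t 10.1 p [656.1  -3.4  44.1] rpy [ 3.138e+00 -3.000e-03  1.569e+00] r 656.1 ang -0.3 F [ 0.3 -0.4  0.4] w 85.5 q [-0.23  0.89  0.33  1.64 -0.42  0.68  0.32]
units shift [-0.    0.02  0.1 ] turn [ 0.03 -0.03 -0.02]
```

```bash
python3 -m crank '[[[0,0,0.1,0,0,0],[0,0,0,0,0,0]]]'; python3 st.py 656.7 -3.5 41; python3 -m crank '[[[0,0,0,0,0,0],[0,0,0,0,0,0],[0,0,0,0,0,0],[0,0,0,0,0,0],[0,0,0,0,0,0],[0,0,0,0,0,0],[0,0,0,0,0,0],[0,0,0,0,0,0]]]' 1; python3 st.py 461.5 -9 125
```

```text
clock: 10.27
eef_pos: [656.7, -3.3, 42.9]
tool_rot: [3.137, -0.003, 1.569]
force: [1.3, 0.1, -0.1]
width: 85.7
t 10.27 p [656.7  -3.3  42.9] rpy [ 3.137e+00 -3.000e-03  1.569e+00] r 656.8 ang -0.3 F [ 1.3  0.1 -0.1] w 85.7 q [-0.23  0.89  0.33  1.64 -0.43  0.67  0.32]
units shift [-0.01 -0.    0.06] turn [ 0.05 -0.03 -0.02]
clock: 10.93
eef_pos: [658.6, -3.5, 45.6]
tool_rot: [3.133, -0.003, 1.569]
force: [-0.1, -0.1, 0.5]
width: 30.5
t 10.93 p [658.6  -3.5  45.6] rpy [ 3.133e+00 -3.000e-03  1.569e+00] r 658.6 ang -0.3 F [-0.1 -0.1  0.5] w 30.5 q [-0.23  0.89  0.33  1.64 -0.42  0.68  0.32]
units shift [-0.19 -6.55 -2.7 ] turn [ 0.08 -0.03 -0.02]
```

```bash
python3 -m crank '[[[0,0,0,0,0,0],[0,0,0,0,0,0],[0,0,0,0,0,0],[0,0,0,0,0,0],[0,-0.07,0.15,0.08,0,0],[0,0,0.1,0,0,0]]]' -1; python3 st.py 656.7 -3.5 40; python3 - <<'E'
from h import *
from cell import ctrl
p=ctrl.get_image('scene');c=p['color'][:,:,::-1];cv2.imwrite('pics/d1.png',cv2.resize(c[110:210,210:310],None,fx=6,fy=6,interpolation=2))
E
```

```text
clock: 11.43
eef_pos: [656.6, -3.5, 37.9]
tool_rot: [-3.141, -0.003, 1.569]
force: [0.4, 0.3, -0.1]
width: 85.8
t 11.43 p [656.6  -3.5  37.9] rpy [-3.141e+00 -3.000e-03  1.569e+00] r 656.6 ang -0.3 F [ 0.4  0.3 -0.1] w 85.8 q [-0.23  0.9   0.33  1.64 -0.43  0.67  0.32]
units shift [-0.    0.   -0.07] turn [-0.   -0.03 -0.02]
```

View pics/d1.png

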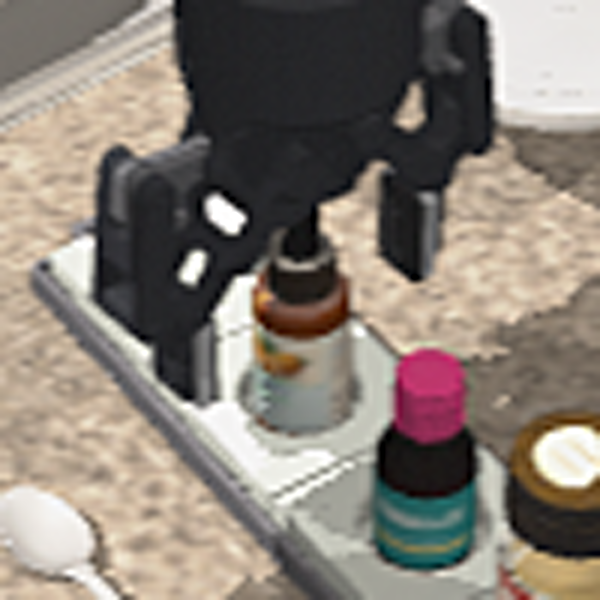

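The dropper stands upright at crop (300,340), between the pads, and the bulb isn't being pressed (Fz≈0). Closing lower this time.

```bash
python3 -m crank '[[[0,0,0,0,0,0],[0,0,0.05,0,0,0],[0,0,0,0,0,0],[0,0,0,0,0,0],[0,0,0,0,0,0],[0,0,0,0,0,0],[0,0,0,0,0,0],[0,0,0,0,0,0]]]' 1; python3 st.py 461.5 -9 125
```

```text
clock: 12.15
eef_pos: [657.2, -3.6, 35.9]
tool_rot: [3.141, -0.003, 1.569]
force: [0.0, -0.2, 1.6]
width: 30.9
t 12.15 p [657.2  -3.6  35.9] rpy [ 3.141e+00 -3.000e-03  1.569e+00] r 657.2 ang -0.3 F [ 0.  -0.2  1.6] w 30.9 q [-0.22  0.91  0.33  1.64 -0.43  0.67  0.32]
units shift [-0.18 -6.52 -2.98] turn [ 0.01 -0.03 -0.02]
```

```bash
python3 -m crank '[[[0,0,-0.4,0,0,0],[0,0,-0.8,0,0,0],[0,0,-0.8,0,0,0],[0,-0.5,-0.4,0,0,0],[0,-0.9,0,0,0,0],[0,-0.9,0,0,0,0],[0,-0.9,0,0,0,0],[0,-0.9,0,0,0,0],[0,-0.9,0,0,0,0],[0,-0.9,0,0,0,0],[0,-0.4,0,0,0,0],[0,0,0,0,0,0]]]'; python3 st.py 463 -9 38
```

```text
clock: 13.15
eef_pos: [458.7, -3.7, 117.3]
tool_rot: [3.139, -0.005, 1.569]
force: [-0.1, 0.6, -0.2]
width: 30.7
t 13.15 p [458.7  -3.7 117.3] rpy [ 3.139 -0.005  1.569] r 458.7 ang -0.5 F [-0.1  0.6 -0.2] w 30.7 q [-0.28  0.58  0.34  2.15 -0.42  0.47  0.38]
units shift [-0.19  0.14  2.64] turn [ 0.03 -0.04 -0.02]
```

```bash
python3 -m crank '[[[-0.2,0.15,0.4,0.05,0,0],[0,0.05,0.7,0.05,0,0],[0,0,0.7,0.05,0,0],[0,0,0.35,0.05,0,0],[0,0,0,0.05,-0.05,0]]]'; python3 st.py 463 -9 38
```

```text
clock: 13.57
eef_pos: [471.4, -9.5, 54.6]
tool_rot: [-3.129, -0.001, 1.569]
force: [-0.1, -1.1, -1.1]
width: 31.0
t 13.57 p [471.4  -9.5  54.6] rpy [-3.129e+00 -1.000e-03  1.569e+00] r 471.5 ang -1.2 F [-0.1 -1.1 -1.1] w 31.0 q [-0.21  0.71  0.25  2.14 -0.48  0.36  0.43]
units shift [ 0.02 -0.27  0.56] turn [-0.12 -0.01 -0.02]
```

```bash
python3 -m crank '[[[0,-0.27,0.2,-0.1,0,0],[0,0,0.15,0,0,0],[0,0,0.1,0,0,0],[0,0,0.03,0,0,0]]]'; python3 st.py 463 -9 38
```

```text
clock: 13.9
eef_pos: [467.8, -9.3, 41.1]
tool_rot: [3.14, 0.0, 1.57]
force: [-0.1, -0.9, -1.1]
width: 31.0
t 13.9 p [467.8  -9.3  41.1] rpy [3.14 0.   1.57] r 467.9 ang -1.1 F [-0.1 -0.9 -1.1] w 31.0 q [-0.18  0.73  0.21  2.17 -0.5   0.29  0.46]
units shift [ 0.01 -0.16  0.1 ] turn [ 0.02  0.   -0.01]
```

```bash
python3 -m crank '[[[0,-0.12,0.06,0,0,0],[0,0,0.05,0,0,0]]]'; python3 st.py 463 -9 38;  python3 -m crank '[[[0,0,0.05,0,0,0]]]'; python3 st.py 463 -9 38
```

```text
clock: 14.07
eef_pos: [465.8, -9.2, 38.4]
tool_rot: [3.137, 0.0, 1.57]
force: [-0.4, 0.4, -0.4]
width: 30.7
t 14.07 p [465.8  -9.2  38.4] rpy [3.137 0.    1.57 ] r 465.8 ang -1.1 F [-0.4  0.4 -0.4] w 30.7 q [-0.18  0.73  0.2   2.17 -0.51  0.28  0.47]
units shift [ 0.01 -0.09  0.01] turn [ 0.04  0.   -0.01]
clock: 14.15
eef_pos: [466.4, -9.2, 37.6]
tool_rot: [3.136, 0.0, 1.57]
force: [-3.0, -0.1, 28.5]
width: 30.3
t 14.15 p [466.4  -9.2  37.6] rpy [3.136 0.    1.57 ] r 466.5 ang -1.1 F [-3.  -0.1 28.5] w 30.3 q [-0.18  0.73  0.2   2.17 -0.52  0.28  0.47]
units shift [ 0.01 -0.11 -0.01] turn [ 0.06  0.   -0.01]
```

```bash
python3 -m crank '[[[0,0,0,0,0,0],[0,0,0,0,0,0]]]'; python3 -m crank '[[[0,0,0,0,0,0],[0,0,0,0,0,0],[0,0,0,0,0,0],[0,0,0,0,0,0],[0,0,-0.3,0,0,0],[0,0,-0.7,0,0,0],[0,0,-0.8,0,0,0],[0,0,-0.8,0,0,0],[0,0,-0.9,0,0,0],[0,0,-0.5,0,0,0]]]' -1; python3 st.py 648.3 -74.5 145
```

```text
clock: 14.32
eef_pos: [467.1, -9.3, 38.5]
tool_rot: [3.134, -0.0, 1.57]
force: [0.5, -0.0, -0.7]
width: 30.9
clock: 15.15
eef_pos: [463.4, -9.7, 162.5]
tool_rot: [-3.14, -0.001, 1.568]
force: [1.3, -0.3, -0.0]
width: 85.5
t 15.15 p [463.4  -9.7 162.5] rpy [-3.140e+00 -1.000e-03  1.568e+00] r 463.5 ang -1.2 F [ 1.3 -0.3 -0. ] w 85.5 q [-0.34  0.51  0.43  2.1  -0.37  0.6   0.35]
units shift [-2.14  6.17  0.57] turn [-0.01 -0.01 -0.03]
```

Now the syrup bottle.

```bash
python3 -m crank '[[[-0.3,0.8,0,0,0,0],[-0.3,0.9,0,0,0,0],[-0.3,0.9,0,0,0,0],[-0.3,0.9,0.1,0,0,0],[-0.4,0.9,0.1,0,0,0],[-0.3,0.9,0.1,0,0,0],[-0.2,0.6,0.1,0,0,0],[0,0,0.1,0,0,0],[0,0,0,0,0,0]]]'; python3 st.py 648.3 -74.5 26
```

```text
clock: 15.9
eef_pos: [646.2, -74.1, 158.0]
tool_rot: [3.136, -0.002, 1.571]
force: [-1.8, -0.1, -1.3]
width: 85.7
t 15.9 p [646.2 -74.1 158. ] rpy [ 3.136e+00 -2.000e-03  1.571e+00] r 650.4 ang -6.5 F [-1.8 -0.1 -1.3] w 85.7 q [-0.17  0.74  0.42  1.6  -0.37  0.87  0.39]
units shift [-0.02  0.05  4.4 ] turn [ 0.05 -0.02 -0.  ]
```

```bash
python3 -m crank '[[[0,0,0.6,0.05,0,0],[0,0,0.8,0.05,0,0],[0,0,0.8,0.05,0,0],[0,0,0.8,0.05,0,0],[0,0,0.6,0,0,0],[0,0,0.3,0,0,0],[0,0,0,0,0,0]]]'; python3 st.py 648.3 -74.5 26
```

```text
clock: 16.48
eef_pos: [640.8, -71.2, 42.0]
tool_rot: [-3.124, -0.003, 1.571]
force: [-0.4, -0.1, -0.9]
width: 85.2
t 16.48 p [640.8 -71.2  42. ] rpy [-3.124e+00 -3.000e-03  1.571e+00] r 644.8 ang -6.3 F [-0.4 -0.1 -0.9] w 85.2 q [-0.13  0.89  0.35  1.65 -0.43  0.69  0.44]
units shift [-0.11  0.26  0.53] turn [-0.17 -0.03  0.01]
```

```bash
python3 -m crank '[[[-0.11,0.26,0.1,-0.15,0,0],[0,0,0.25,0,0,0],[0,0,0.2,0,0,0],[0,0,0,0,0,0]]]'; python3 st.py 648.3 -74.5 26
```

```text
clock: 16.82
eef_pos: [650.3, -74.6, 27.9]
tool_rot: [3.138, -0.003, 1.572]
force: [-0.2, -0.1, 0.1]
width: 85.7
t 16.82 p [650.3 -74.6  27.9] rpy [ 3.138e+00 -3.000e-03  1.572e+00] r 654.6 ang -6.5 F [-0.2 -0.1  0.1] w 85.7 q [-0.12  0.91  0.33  1.65 -0.45  0.65  0.45]
units shift [ 0.   -0.07  0.06] turn [ 0.04 -0.03  0.01]
```

```bash
python3 -m crank '[[[0,-0.07,0.06,0.04,0,0],[0,0,0,0,0,0],[0,0,0,0,0,0],[0,0,0,0,0,0],[0,0,0,0,0,0],[0,0,0,0,0,0],[0,0,0,0,0,0],[0,0,0,0,0,0]]]' 1; python3 st.py 467 -81 110; python3 - <<'E'
from h import *
from cell import ctrl
p=ctrl.get_image('scene');c=p['color'][:,:,::-1];cv2.imwrite('pics/s1.png',cv2.resize(c[110:250,130:330],None,fx=4,fy=4,interpolation=2))
E
```

```text
clock: 17.48
eef_pos: [649.6, -74.9, 28.2]
tool_rot: [3.139, -0.002, 1.572]
force: [0.2, 0.7, -0.3]
width: 31.7
t 17.48 p [649.6 -74.9  28.2] rpy [ 3.139e+00 -2.000e-03  1.572e+00] r 653.9 ang -6.6 F [ 0.2  0.7 -0.3] w 31.7 q [-0.12  0.91  0.33  1.65 -0.45  0.65  0.45]
units shift [-0.19 -6.08 -2.74] turn [ 0.03 -0.02  0.01]
```

View pics/s1.png

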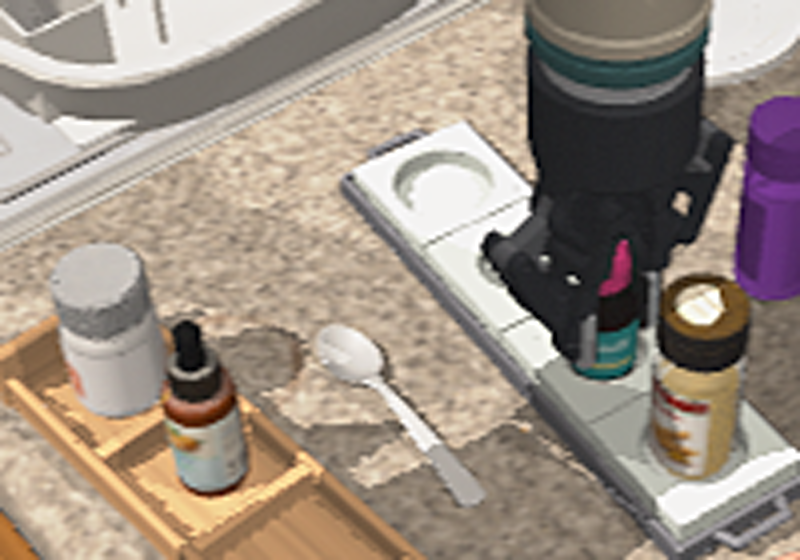

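The white (105,330) and dropper (205,410) bottles stand upright in the first two compartments. The syrup bottle is gripped on its body at (615,330).

```bash
python3 -m crank '[[[0,0,-0.4,0,0,0],[0,0,-0.8,0,0,0],[0,0,-0.8,0,0,0],[0,-0.5,-0.4,0,0,0],[0,-0.9,0,0,0,0],[0,-0.9,0,0,0,0],[0,-0.9,0,0,0,0],[0,-0.9,0,0,0,0],[0,-0.9,0,0,0,0],[0,-0.5,0,0,0,0],[-0.2,0,0,0,0,0],[0,0,0,0,0,0]]]'; python3 st.py 467 -81 30.3
```

```text
clock: 18.53
eef_pos: [479.9, -82.0, 110.9]
tool_rot: [3.129, -0.002, 1.573]
force: [1.2, -0.7, -0.9]
width: 31.5
t 18.53 p [479.9 -82.  110.9] rpy [ 3.129e+00 -2.000e-03  1.573e+00] r 486.9 ang -9.7 F [ 1.2 -0.7 -0.9] w 31.5 q [-0.12  0.61  0.34  2.09 -0.43  0.49  0.55]
units shift [ 0.03 -0.46  2.68] turn [ 0.12 -0.02  0.02]
```

```bash
python3 -m crank '[[[0,-0.5,0.4,0.1,0,0],[0,-0.1,0.7,0.05,0,0],[0,-0.1,0.7,0.05,0,0],[0,-0.1,0.35,0.05,0,0],[0,0,0,0.05,0,0]]]'; python3 st.py 467 -81 30.3
```

```text
clock: 18.95
eef_pos: [466.0, -84.1, 47.4]
tool_rot: [-3.137, 0.0, 1.572]
force: [-0.6, -0.0, 0.2]
width: 32.1
t 18.95 p [466.  -84.1  47.4] rpy [-3.137  0.     1.572] r 473.5 ang -10.2 F [-0.6 -0.   0.2] w 32.1 q [-0.04  0.72  0.24  2.14 -0.49  0.33  0.61]
units shift [0.1  0.04 0.57] turn [-0.04  0.    0.01]
```

```bash
python3 -m crank '[[[0.1,0,0.2,0,0,0],[0,0,0.15,0,0,0],[0,0,0.1,0,0,0],[0,0,0.03,0,0,0]]]'; python3 st.py 467 -81 30.3
```

```text
clock: 19.28
eef_pos: [470.4, -81.3, 33.2]
tool_rot: [3.141, 0.001, 1.573]
force: [-0.6, 0.9, -1.3]
width: 31.8
t 19.28 p [470.4 -81.3  33.2] rpy [3.141e+00 1.000e-03 1.573e+00] r 477.4 ang -9.8 F [-0.6  0.9 -1.3] w 31.8 q [-0.03  0.75  0.22  2.14 -0.51  0.3   0.62]
units shift [ 0.01 -0.11  0.1 ] turn [0.01 0.01 0.02]
```

```bash
python3 -m crank '[[[0,-0.1,0.06,0,0,0],[0,0,0.05,0,0,0]]]'; python3 st.py;  python3 -m crank '[[[0,0,0.05,0,0,0]]]'; python3 st.py 467 -81 30.3
```

```text
clock: 19.45
eef_pos: [468.1, -81.3, 30.2]
tool_rot: [3.139, 0.002, 1.573]
force: [-0.2, 0.1, -0.5]
width: 32.4
t 19.45 p [468.1 -81.3  30.2] rpy [3.139e+00 2.000e-03 1.573e+00] r 475.1 ang -9.9 F [-0.2  0.1 -0.5] w 32.4 q [-0.03  0.75  0.21  2.15 -0.52  0.28  0.63]
clock: 19.53
eef_pos: [468.5, -81.4, 29.6]
tool_rot: [3.138, 0.001, 1.573]
force: [-2.6, 1.2, 29.2]
width: 32.0
t 19.53 p [468.5 -81.4  29.6] rpy [3.138e+00 1.000e-03 1.573e+00] r 475.5 ang -9.9 F [-2.6  1.2 29.2] w 32.0 q [-0.03  0.75  0.21  2.15 -0.53  0.28  0.63]
units shift [ 0.01 -0.05 -0.02] turn [0.04 0.01 0.02]
```

Contact. I'll relax, release and go to the jar. It's the brown-capped one in the caddy; the purple one stands outside it.

```bash
python3 -m crank '[[[0,0,0,0,0,0],[0,0,0,0,0,0]]]'; python3 -m crank '[[[0,0,0,0,0,0],[0,0,0,0,0,0],[0,0,0,0,0,0],[0,0,0,0,0,0],[0,0,-0.3,0,0,0],[0,0,-0.7,0,0,0],[0,0,-0.9,0,0,0],[0,0,-0.9,0,0,0],[0,0,-0.9,0,0,0],[0,0,-0.9,0,0,0],[0,0,-0.3,0,0,0]]]' -1; python3 st.py 640 -145.5 165
```

```text
clock: 19.7
eef_pos: [468.8, -81.6, 30.6]
tool_rot: [3.136, 0.001, 1.573]
force: [0.4, -0.2, -0.7]
width: 32.0
clock: 20.62
eef_pos: [464.9, -81.6, 184.2]
tool_rot: [-3.139, -0.0, 1.57]
force: [-0.3, -0.4, -0.4]
width: 85.3
t 20.62 p [464.9 -81.6 184.2] rpy [-3.139 -0.     1.57 ] r 472.0 ang -10.0 F [-0.3 -0.4 -0.4] w 85.3 q [-0.22  0.49  0.47  2.06 -0.35  0.67  0.48]
units shift [-2.12  5.84  0.62] turn [-0.02 -0.   -0.01]
```

```bash
python3 -m crank '[[[-0.3,0.8,0,0,0,0],[-0.3,0.9,0,0,0,0],[-0.3,0.9,0,0,0,0],[-0.3,0.9,0,0,0,0],[-0.3,0.9,0.1,0,0,0],[-0.3,0.9,0.1,0,0,0],[-0.2,0.3,0.1,0,0,0],[0,0,0.1,0,0,0],[0,0,0,0,0,0]]]'; python3 st.py 640 -145.5 56; python3 - <<'E'
from h import *
for n in('top0','scene0'):
    W=cloud(dict(np.load(n+'.npz'))).reshape(-1,3)
    m=(W[:,2]>40)&(W[:,0]<830)&(W[:,0]>665)&(W[:,1]<-100)&(W[:,1]>-320)
    q=W[m];d=np.maximum(np.abs(q[:,0]-640)-57,0);e=np.maximum(np.abs(q[:,1]+145)-13,0)
    i=np.argsort(np.hypot(d,e))[:5];print(n,q[i].round(),np.hypot(d,e)[i].round())
    b=q[(q[:,2]>120)];d=np.hypot(np.maximum(abs(b[:,0]-640)-60,0),np.maximum(abs(b[:,1]+145)-45,0));i=np.argsort(d)[:4];print(b[i].round(),d[i].round())
E
```

```text
clock: 21.37
eef_pos: [637.7, -141.9, 181.7]
tool_rot: [3.138, -0.002, 1.572]
force: [-0.5, -0.1, -0.0]
width: 85.6
t 21.37 p [ 637.7 -141.9  181.7] rpy [ 3.138e+00 -2.000e-03  1.572e+00] r 653.3 ang -12.5 F [-0.5 -0.1 -0. ] w 85.6 q [-0.08  0.72  0.45  1.57 -0.37  0.93  0.5 ]
units shift [-0.13  0.06  4.19] turn [ 0.04 -0.02  0.01]
top0 [[ 738. -191.   88.]
 [ 738. -191.   58.]
 [ 739. -191.   48.]
 [ 740. -189.   59.]
 [ 739. -190.   63.]] [53. 53. 53. 53. 53.]
[[ 734. -207.  131.]
 [ 734. -206.  123.]
 [ 735. -205.  120.]
 [ 737. -200.  122.]] [38. 38. 38. 38.]
scene0 [[ 739. -193.   48.]
 [ 737. -195.   45.]
 [ 740. -192.   60.]
 [ 739. -193.   82.]
 [ 734. -198.   77.]] [55. 55. 55. 55. 55.]
[[ 735. -209.  125.]
 [ 734. -209.  123.]
 [ 734. -211.  120.]
 [ 736. -205.  124.]] [39. 39. 39. 39.]
```

The kettle is at least 38 mm clear, so I'll go down on the jar.

```bash
python3 -m crank '[[[-0.12,0.05,0.6,0.05,0,0],[0,0.05,0.8,0.05,0,0],[0,0.05,0.8,0,0,0],[0,0,0.8,0,0,0],[0,0,0.6,0,0,0],[0,0,0.2,0,0,0],[0,0,0,0,0,0]]]'; python3 st.py 640 -145.5 56
```

```text
clock: 21.95
eef_pos: [635.2, -141.4, 68.6]
tool_rot: [-3.132, -0.005, 1.572]
force: [0.5, 0.6, 0.9]
width: 85.4
t 21.95 p [ 635.2 -141.4   68.6] rpy [-3.132 -0.005  1.572] r 650.7 ang -12.6 F [0.5 0.6 0.9] w 85.4 q [-0.04  0.86  0.38  1.64 -0.44  0.74  0.55]
units shift [-0.14  0.17  0.42] turn [-0.09 -0.04  0.01]
```

```bash
python3 -m crank '[[[-0.14,0.17,0.2,-0.05,0,0],[0,0,0.2,0,0,0],[0,0,0,0,0,0]]]'; python3 st.py 640 -145.5 56; python3 -m crank '[[[0,0,0,0,0,0],[0,0,0,0,0,0],[0,0,0,0,0,0],[0,0,0,0,0,0],[0,0,0,0,0,0],[0,0,0,0,0,0],[0,0,0,0,0,0],[0,0,0,0,0,0]]]' 1; python3 st.py 471 -153 110; python3 - <<'E'
from h import *
from cell import ctrl
p=ctrl.get_image('scene');c=p['color'][:,:,::-1];cv2.imwrite('pics/j1.png',cv2.resize(c[110:270,150:350],None,fx=3.6,fy=3.6,interpolation=2))
E
```

```text
clock: 22.2
eef_pos: [640.8, -145.3, 58.7]
tool_rot: [-3.14, -0.004, 1.573]
force: [0.4, -0.1, -0.2]
width: 85.3
t 22.2 p [ 640.8 -145.3   58.7] rpy [-3.14  -0.004  1.573] r 657.1 ang -12.8 F [ 0.4 -0.1 -0.2] w 85.3 q [-0.03  0.88  0.37  1.63 -0.44  0.72  0.56]
units shift [-0.01 -0.03  0.09] turn [-0.02 -0.04  0.02]
clock: 22.87
eef_pos: [642.4, -146.1, 61.7]
tool_rot: [3.139, -0.003, 1.572]
force: [-0.2, -0.5, -1.3]
width: 39.7
t 22.87 p [ 642.4 -146.1   61.7] rpy [ 3.139e+00 -3.000e-03  1.572e+00] r 658.8 ang -12.8 F [-0.2 -0.5 -1.3] w 39.7 q [-0.03  0.88  0.37  1.63 -0.44  0.72  0.56]
units shift [-0.22 -5.71 -1.63] turn [ 0.02 -0.03  0.01]
```

View pics/j1.png

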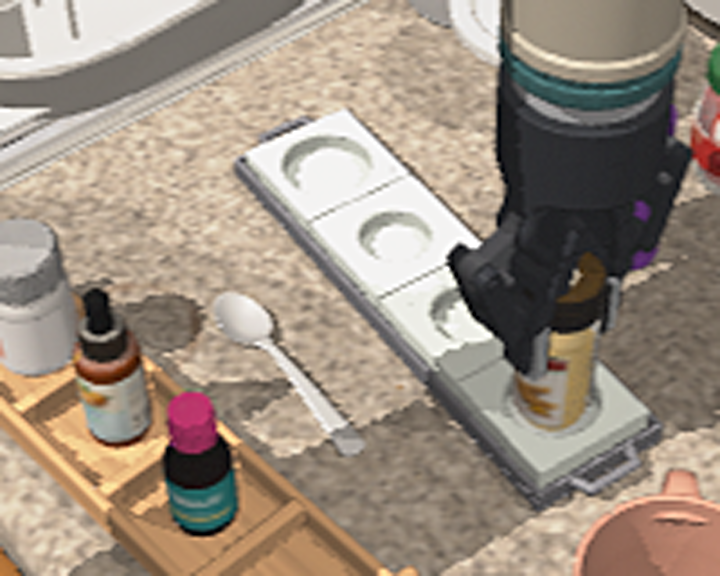

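Syrup is upright in the third compartment (200,470), and the jar is gripped at (570,350). Carrying it over.

```bash
python3 -m crank '[[[0,0,-0.4,0,0,0],[0,0,-0.8,0,0,0],[0,0,-0.7,0,0,0],[0,-0.5,-0.3,0,0,0],[0,-0.9,0,0,0,0],[0,-0.9,0,0,0,0],[0,-0.9,0,0,0,0],[0,-0.9,0,0,0,0],[0,-0.9,0,0,0,0],[-0.1,-0.3,0,0,0,0],[-0.1,0,0,0,0,0],[0,0,0,0,0,0]]]'; python3 st.py 471 -153 64
```

```text
clock: 23.92
eef_pos: [479.9, -153.4, 138.0]
tool_rot: [3.129, -0.002, 1.574]
force: [0.0, -0.5, -0.3]
width: 40.0
t 23.92 p [ 479.9 -153.4  138. ] rpy [ 3.129e+00 -2.000e-03  1.574e+00] r 503.9 ang -17.7 F [ 0.  -0.5 -0.3] w 40.0 q [-0.01  0.59  0.39  2.03 -0.41  0.59  0.67]
units shift [ 0.01 -0.33  2.46] turn [ 0.12 -0.02  0.03]
```

```bash
python3 -m crank '[[[0,-0.3,0.4,0.1,0,0],[0,-0.1,0.7,0.05,0,0],[0,-0.1,0.6,0.05,0,0],[0,-0.1,0.3,0.05,0,0],[0,0,0,0.05,0,0]]]'; python3 st.py 471 -153 64
```

```text
clock: 24.33
eef_pos: [473.1, -155.6, 78.5]
tool_rot: [-3.137, 0.002, 1.576]
force: [0.1, 0.4, -1.7]
width: 39.6
t 24.33 p [ 473.1 -155.6   78.5] rpy [-3.137e+00  2.000e-03  1.576e+00] r 498.0 ang -18.2 F [ 0.1  0.4 -1.7] w 39.6 q [ 0.05  0.69  0.32  2.07 -0.46  0.46  0.72]
units shift [ 0.09 -0.07  0.48] turn [-0.04  0.02  0.05]
```

```bash
python3 -m crank '[[[0.1,-0.1,0.2,0,0,0],[0,-0.03,0.12,0,0,0],[0,0,0.06,0,0,0],[0,0,0.03,0,0,0]]]'; python3 st.py 471 -153 64; python3 -m crank '[[[0,0,0.05,0,0,0]]]'; python3 st.py 471 -153 64
```

```text
clock: 24.67
eef_pos: [472.9, -152.9, 66.3]
tool_rot: [-3.141, 0.003, 1.577]
force: [0.5, -0.3, -0.5]
width: 39.5
t 24.67 p [ 472.9 -152.9   66.3] rpy [-3.141e+00  3.000e-03  1.577e+00] r 497.0 ang -17.9 F [ 0.5 -0.3 -0.5] w 39.5 q [ 0.05  0.71  0.3   2.08 -0.48  0.42  0.73]
units shift [-0.   -0.06  0.08] turn [-0.    0.03  0.06]
clock: 24.75
eef_pos: [473.5, -153.0, 65.1]
tool_rot: [3.141, 0.004, 1.577]
force: [-0.6, -0.3, -1.6]
width: 39.7
t 24.75 p [ 473.5 -153.    65.1] rpy [3.141 0.004 1.577] r 497.5 ang -17.9 F [-0.6 -0.3 -1.6] w 39.7 q [ 0.06  0.71  0.3   2.08 -0.48  0.42  0.74]
units shift [-0.   -0.08  0.04] turn [0.01 0.04 0.06]
```

```bash
python3 -m crank '[[[0,-0.05,0.05,0,0,0]]]'; python3 st.py; python3 -m crank '[[[0,0,0.05,0,0,0]]]'; python3 st.py
```

```text
clock: 24.83
eef_pos: [472.6, -153.1, 63.9]
tool_rot: [3.14, 0.004, 1.578]
force: [0.3, 0.4, -1.6]
width: 39.7
t 24.83 p [ 472.6 -153.1   63.9] rpy [3.14  0.004 1.578] r 496.8 ang -17.9 F [ 0.3  0.4 -1.6] w 39.7 q [ 0.06  0.71  0.29  2.08 -0.48  0.41  0.74]
clock: 24.92
eef_pos: [472.2, -153.4, 63.2]
tool_rot: [3.139, 0.004, 1.577]
force: [-5.5, 1.0, 26.2]
width: 39.9
t 24.92 p [ 472.2 -153.4   63.2] rpy [3.139 0.004 1.577] r 496.5 ang -18.0 F [-5.5  1.  26.2] w 39.9 q [ 0.06  0.71  0.29  2.08 -0.48  0.41  0.74]
```

```bash
python3 -m crank '[[[0,0,0,0,0,0],[0,0,0,0,0,0]]]'; python3 -m crank '[[[0,0,0,0,0,0],[0,0,0,0,0,0],[0,0,0,0,0,0],[0,0,0,0,0,0],[0,0,-0.3,0,0,0],[0,0,-0.7,0,0,0],[0,0,-0.9,0,0,0],[0,0,-0.9,0,0,0],[0,0,-0.9,0,0,0],[0,0,-0.9,0,0,0],[0,0,-0.9,0,0,0],[0,0,0,0,0,0]]]' -1; python3 st.py 600 -100 230
```

```text
clock: 25.08
eef_pos: [472.3, -153.7, 64.1]
tool_rot: [3.138, 0.004, 1.577]
force: [0.2, -0.5, -1.0]
width: 39.6
clock: 26.08
eef_pos: [470.1, -153.6, 239.0]
tool_rot: [3.141, 0.003, 1.574]
force: [1.1, -0.2, 0.8]
width: 85.2
t 26.08 p [ 470.1 -153.6  239. ] rpy [3.141e+00 3.000e-03 1.574e+00] r 494.6 ang -18.1 F [ 1.1 -0.2  0.8] w 85.2 q [-0.11  0.44  0.52  1.94 -0.29  0.83  0.57]
units shift [1.77 4.34 0.3 ] turn [0.   0.03 0.03]
```

```bash
python3 -m crank '[[[-0.2,0.8,-0.2,0,0,0],[0,0.9,-0.2,0,0,0],[0,0.9,-0.2,0,0,0],[0,0.9,-0.2,0,0,0],[0,0.8,-0.2,0,0,0],[0,0,0,0,0,0]]]'; python3 st.py; python3 - <<'E'
from h import *
from cell import ctrl
ims=[]
for n in('scene','top'):
    p=ctrl.get_image(n);np.savez(n+'1.npz',**{k:p[k] for k in('color','depth','camera_matrix','R','t')})
    c=p['color'][:,:,::-1];ims.append(cv2.resize(c[120:320,110:300] if n=='scene' else c[150:300,170:345],(395,415)))
    if n=='scene':
        W=cloud(p).reshape(-1,3)
        for k,(x,y) in dict(white=(461,63),drop=(466,-9),syr=(468,-81),jar=(472,-153)).items():
            m=(np.hypot(W[:,0]-x,W[:,1]-y)<30)&(W[:,2]>45);q=W[m];print(k,len(q),q[:,2].max().round(1),((q.max(0)+q.min(0))/2)[:2].round(1))
cv2.imwrite('pics/end.png',np.hstack(ims))
E
```

```text
clock: 26.58
eef_pos: [600.8, -158.1, 274.2]
tool_rot: [3.139, 0.001, 1.572]
force: [1.0, -0.1, -0.3]
width: 85.5
t 26.58 p [ 600.8 -158.1  274.2] rpy [3.139e+00 1.000e-03 1.572e+00] r 621.2 ang -14.7 F [ 1.  -0.1 -0.3] w 85.5 q [-0.09  0.59  0.51  1.56 -0.31  1.07  0.5 ]
white 699 90.1 [462.7  61.6]
drop 467 111.8 [466.2 -12. ]
syr 439 91.2 [467.9 -84. ]
jar 1074 116.9 [ 469.8 -154.3]
```

View pics/end.png

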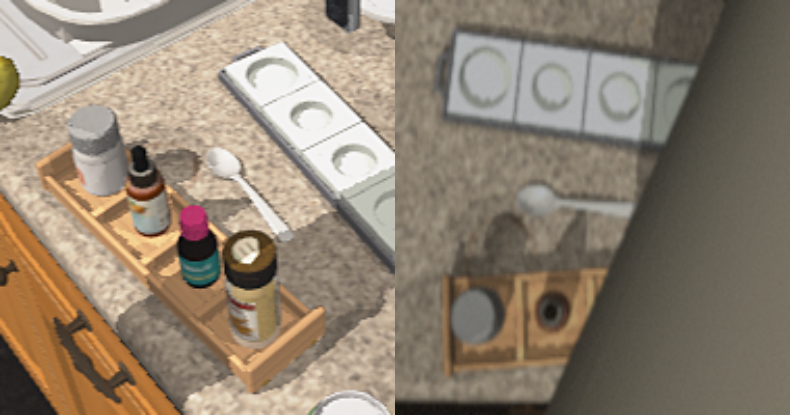

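All four stand upright in their own compartments: left to right white, dropper, syrup, jar. The gripper is well clear of them.

```bash
python3 -c "
from cell import ctrl
print(ctrl.finish_job())"
```

```text
the job is handed in; nothing more can be done
None
```

I moved all four bottles from the caddy into the rack, one to a compartment and in their original order: white, dropper, syrup, tall jar. I then handed the job in, at about 27 s on the robot's clock. The purple look-alike was left alone.

**Setting down:** each bottle was lowered until the wrist felt the compartment floor, then released. The peak force was about 26–29 N for three of them. The white bottle reached 58 N because I missed its first contact; that is under the 120 N wrist limit.

**Final checks:** the last scene picture shows all four upright in their compartments. Depth readings put their tops at 90, 112, 91 and 117 mm, against 88, 112, 90 and 115 mm expected. Their positions are within about 6 mm of the compartment centres. The gripper was empty and well away from the bottles.

**What went less cleanly:**
- I reopened and re-gripped the dropper once while it was still in the caddy, to hold it lower on the body.
- In the last top picture the arm hid the two right-hand compartments, so those two were confirmed from the scene camera only.

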